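# Open the gasketed hatch of a power-filter unit and hold it ajar

## Task

Turn the three clamp knobs of the power-filter unit anticlockwise (seen from above) to their end stops; then pull the hatch up by its bow handle until it breaks free of its sticky gasket, without letting it fly open. The job finishes while you are still holding the hatch by the handle, still and slightly open, its front edge raised about 30 mm; do not let go, and leave the other things on the bench where they are.

Things in the scene. Friction and masses are not known exactly. Their poses are not given: they have to be found in the camera images.
- unit: Dark steel power-filter unit, 300 x 350 x 100 mm high (x, y, z), heavy, fixed to the bench; origin at bench level, 165 mm behind its front face, midway across; +x points from its front to its rear, +y to its left, z up. The deck (top) is 100 mm above the bench; the opening in it is covered by the hatch.
- hatch (a joint): Hatch angle, rad: 0 shut, grows as its front edge rises, limit 0.9. A sticky gasket holds it: it takes about 13 N, plus about 4 N of weight, straight up at the handle to break it free; the stickiness is greatest at 0 and almost gone by 0.05 rad. Then only the weight pulls it down: let go, it falls shut. The three clamp tongues over its edges block it until their knobs are turned.
- hatch_hinge (a point): Fixed point on the hatch's hinge axis, midway across, 106 mm above the bench; its y axis is the hinge axis, its x axis points away from the hatch.
- hatch_handle (a point): Bow handle on the hatch: a level steel bar, 12 mm diameter, 110 mm long along y, on two 12 mm posts at its ends. Origin: middle of the bar, 36 mm above the hatch's top face; when shut 115 mm in front of the hinge axis and 146 mm above the bench. Free space under and around the bar. Moves with the hatch; x axis points to the hinge, y along the bar, z normal to the hatch.
- hatch_front_edge (a point): Middle of the hatch's upper front edge. The hatch is an aluminium plate 160 x 200 x 8 mm (x, y, z), about 0.5 kg with its handle, hinged along its rear edge; this point is 160 mm from the hinge axis and 110 mm above the bench when shut.
- knob_front (a joint): Turn of the clamp knob in the middle of the deck between the hatch's front edge and the unit's front face, rad: 0 with its tongue pointing square at the hatch, grows anticlockwise seen from above, end stop at 1.4 (about a quarter turn), where the tongue is clear of the hatch. Starts between 0 and 0.4. Friction about 0.08 N m; it stays where it is left.
- knob_front_grip (a point): Grip point of the front knob, on its upright axis, 140 mm above the bench, in its black grip bar (40 x 14 x 36 mm high, top 13 mm above this point; below it a 36 mm disc, top 23 mm below this point). x axis: along the bar, the way the tongue points (steel, 14 mm wide, 6 mm thick, at disc level, reaching 42 mm from the axis); z up. Turns with the knob.
- knob_left (a joint): Turn of the clamp knob on the deck at the hatch's left edge (+y side of the unit), rad: 0 with its tongue pointing square at the hatch, grows anticlockwise seen from above, end stop at 1.4 (about a quarter turn), where the tongue is clear of the hatch. Starts between 0 and 0.4. Friction about 0.08 N m; it stays where it is left.
- knob_left_grip (a point): Grip point of the left knob, on its upright axis, 140 mm above the bench, in its black grip bar (40 x 14 x 36 mm high, top 13 mm above this point; below it a 36 mm disc, top 23 mm below this point). x axis: along the bar, the way the tongue points (steel, 14 mm wide, 6 mm thick, at disc level, reaching 42 mm from the axis); z up. Turns with the knob.
- knob_right (a joint): Turn of the clamp knob on the deck at the hatch's right edge (-y side of the unit), rad: 0 with its tongue pointing square at the hatch, grows anticlockwise seen from above, end stop at 1.4 (about a quarter turn), where the tongue is clear of the hatch. Starts between 0 and 0.4. Friction about 0.08 N m; it stays where it is left.
- knob_right_grip (a point): Grip point of the right knob, on its upright axis, 140 mm above the bench, in its black grip bar (40 x 14 x 36 mm high, top 13 mm above this point; below it a 36 mm disc, top 23 mm below this point). x axis: along the bar, the way the tongue points (steel, 14 mm wide, 6 mm thick, at disc level, reaching 42 mm from the axis); z up. Turns with the knob.
- tape_roll: bystander: blue ring-shaped roll, 100 mm across, 24 mm high; origin under its centre
- adapter: bystander: white block-shaped socket adapter 55 x 55 x 50 mm; origin under its centre
- outlet_strip: bystander: white outlet strip 200 x 55 x 35 mm lying on the bench; origin under its centre
- screwdriver: bystander: black-handled screwdriver, 200 mm long, lying on the bench; origin under its middle

How it is judged:
On the way, in this order (a step that is already met when the one before it is completed fails the run):
1. all three clamp knobs are turned to their end stops (value of joint each of knob_front, knob_left, knob_right above 1.3 rad), for 0.2 s.
2. the hatch has broken free of its gasket (value of joint hatch above 0.08 rad), for 0.2 s.
At the end, for the whole second after the job is handed in: All three knobs are within 0.1 rad of their end stops (joint above 1.3); the hatch stands still (under 0.05 rad/s) between 0.11 and 0.33 rad, that is with its front edge raised about 18 to 52 mm; the fingers bear on the handle (its bar or a post) with more than 1 N, holding it (all of step 1 and value of joint hatch between 0.11 and 0.33 rad and velocity of joint hatch between -0.05 and 0.05 rad/s and (contact force between the fingers and hatch_c1 above 1 N or contact force between the fingers and hatch_c2 above 1 N or contact force between the fingers and hatch_c3 above 1 N)); the arm keeps its last pose, push and grip.
It fails at once if the hatch flies open: its angle passes 0.5 rad (front edge raised about 77 mm) (value of joint hatch above 0.5 rad).
It fails at once if another thing on the bench is moved by more than 30 mm (distance of any of tape_roll, adapter, outlet_strip, screwdriver from where it was at the start of the episode above 0.03 m).
It also fails if it takes over 67 s, if anything falls off the work surface, if the arm or the gripper's body presses on something with over 40 N, if the wrist force passes 120 N, or if a joint passes its speed limit or range.

## Robot

A 6-joint arm with a two-finger parallel gripper is mounted at the origin on the work surface. World frame = base frame: x ahead of the robot, y to its left, z up, the work surface at z = 0. Lengths are in m, angles in rad, forces in N, time in s.
With the tool pointing down it reaches from about 0.35 to 0.975 m from the base axis. Payload 4.9 kg.
Tool frame: the origin (TCP) lies at the very end of the fingers, on their centre line; the grasp point (between the pads) lies 19 mm behind it; x points along the fingers, y is the direction in which the jaws open and shut, and the axes are right-handed (so a half turn about x gives the same grasp; the last joint's range is limited). The gripper opens to 85 mm and grips with 20 to 120 N. Pads are 22 mm wide; open, the fingers measure 114 mm over their backs; the gripper's body (76 mm by 85 mm) begins 54 mm behind the grasp point. The pads swing forward as they close: fully open they stand 13 mm farther back than shut.
Start: joints at [1.14, 0.053, 1.613, -0, 1.476, -0.119], TCP at [0.192, 0.595, 0.231] pointing down, gripper open.
Joint ranges: [-3.01, 3.01], [-1.01, 2.22], [0.06, 2.58], [-1.02, 4.17], [0.09, 2.62], [-3.14, 3.14]. Speed limits (rad/s): [2.57, 2.57, 3.14, 3.14, 3.14, 3.14].

## Interface

Orientations are given as a rotation vector (axis times angle).
In Python, from station import ctrl, get_image, calibration, finish_job, search_frame, cut_out, mark_of gives the robot as it stands. The module is installed in compiled form; this text tells all that it offers.
- The arm moves only by the tool arm_command, never from a script. Its argument "plan" is a list that holds one entry, the list of rows, each a list of 7 numbers: the shift along the tool's x, y, z in m, then the turn, a rotation vector about the tool's x, y, z in degrees, then the finger opening in m, from 0 to 0.0854. A call has 1 to 20 rows; each row shifts and turns the pose as measured when the row begins, along the tool's axes as they then stand; what a row does not reach is not made up. A row lasts 1/12 s, in which the tool goes at most 41.7 mm and 7.16 degrees, less where a joint would pass 70% of its speed; a pose out of reach is approached as far as the arm can. A call with a gripper value outside its range is refused whole. The fingers move at their own pace and stop on an object; "squeeze" is the grip in N (left out, the last holds). Time passes only in rows, so rows that do not move let the fingers close. It gives the time, the measured TCP pose, the force and the opening at its end, in the units of the state.
- ctrl.get_obs(): the state, without advancing time (a new reading comes with each control period).
- get_image(name): name is "scene" or "top"; returns the picture (400x640x3 uint8, red, green, blue); there is no depth.
- calibration(name): a dict with "fx", "fy", "cx", "cy" (pixels), "cam_to_world" (4x4, takes a point from camera to world coordinates). Camera axes: x right, y down, z forward; pixel columns grow to the right and rows downward; lengths in m; the calibration is good to about 2 mm. A picture is of the moment at which its call begins. calibration takes no time and is no camera call.
- finish_job(): hands the job in, once; it reports no verdict.
Trained networks look in the newest picture that a camera, given by its name, has taken for a name from the list of things; names that differ only in an ending like _2 or _b are one class to them, and where a whole thing is asked for, a point or a joint stands for the part that bears it (a point fixed in the world has none). Each returns a list of dicts, best first, with "conf" (0 to 1); they miss things now and then, are a little off and sometimes report something else, mostly with a low value. They report only what shows in the picture. A call takes as long as a camera call.
- search_frame(camera, thing): "at" ([x, y, z] in m, in the coordinates of the camera as it stood for that picture, good to about 4 mm: the middle of the surface that is visible of it).
- cut_out(camera, thing): "mask" (400x640 bool, what is visible of it).
- mark_of(camera, thing): "at" ([x, y, z] in m, in the coordinates of the camera as it stood for that picture, good to about 4 mm: a listed point, or the origin of a listed thing).
The state is a dict: "t": time; "q": joint angles; "dq": joint speeds; "effort": joint torques, N m; "tool_pos": TCP position; "tool_rot": TCP orientation; "contact_force": force on the tool from outside, world axes, zero at the start; "wrist_torque": the same for the moment, N m; "opening": finger opening in m.
Only numpy, scipy, OpenCV 4.12 (cv2) and the standard library are available. Lean on these libraries where they do the work, as an engineer would, in place of code of your own. Each camera call takes 0.05 s, during which the arm holds its last target. There are 200 camera calls.

## Working session

There is one attempt and no reset: what is moved stays moved. The work goes in short steps, Python scripts to look and compute and a tool call to move; the robot and the scene stay as the last step left them, time stands still between calls to the robot, and variables do not carry over. Pictures are saved under pics/ and viewed, about 8 in all and at most 12, crops included, and the job is handed in when it is done.

Besides the shell and the picture viewer there is one more tool, called by a JSON object that holds its "method" and its "body". arm_command: Moves the arm, as the interface text tells. Its arguments: {"type":"object","properties":{"plan":{"type":"array","items":{"type":"array","items":{"type":"array","items":{"type":"number"}}}},"squeeze":{"type":"number"}},"required":["plan"]}

```bash
mkdir -p pics; cat > h.py <<'E'
import numpy as np, cv2
from scipy.spatial.transform import Rotation as R
from station import *
def w(cam,p): return (np.array(calibration(cam)["cam_to_world"])@np.r_[p,1])[:3]
def save(cam,n):
    im=get_image(cam); cv2.imwrite(f"pics/{n}.png",im[:,:,::-1]); return im
E
python3 - <<'E'
from h import *
np.set_printoptions(precision=3,suppress=True)
a=save("scene","s1");b=save("top","t1")
o=ctrl.get_obs();print(o["t"],o["tool_pos"],R.from_rotvec(o["tool_rot"]).as_matrix(),o["opening"])
for c in("scene","top"):
  print(c,np.array(calibration(c)["cam_to_world"]),calibration(c)["fx"])
  for n in("unit","hatch_hinge","hatch_handle","hatch_front_edge","knob_front_grip","knob_left_grip","knob_right_grip"):
    for d in mark_of(c,n)[:3]: print(c,n,round(d["conf"],2),w(c,d["at"]))
cv2.imwrite("pics/both.png",np.vstack([a,b])[:,:,::-1][:,:] if 0 else b[:,:,::-1])
print(ctrl.get_obs()["t"])
E
```

```text
0.1 [0.191 0.594 0.23 ] [[-0.001  0.307  0.952]
 [-0.002  0.952 -0.307]
 [-1.    -0.002 -0.   ]] 0.08521375161383378
scene [[-0.825  0.39  -0.408  1.071]
 [ 0.564  0.552 -0.614  0.766]
 [-0.014 -0.737 -0.676  0.972]
 [ 0.     0.     0.     1.   ]] 486.499651509747
scene unit 0.58 [ 0.619  0.031 -0.001]
scene hatch_hinge 0.67 [0.692 0.013 0.104]
scene hatch_handle 0.63 [0.581 0.04  0.15 ]
scene hatch_front_edge 0.82 [0.536 0.054 0.113]
scene knob_front_grip 0.6 [0.509 0.058 0.141]
scene knob_front_grip 0.34 [0.429 0.439 0.   ]
scene knob_left_grip 0.6 [0.625 0.156 0.136]
scene knob_right_grip 0.81 [ 0.563 -0.089  0.135]
top [[ 0.012 -0.984  0.179  0.261]
 [-1.    -0.013 -0.002  0.003]
 [ 0.004 -0.179 -0.984  1.588]
 [ 0.     0.     0.     1.   ]] 498.5711211074073
top unit 0.68 [ 0.61   0.03  -0.003]
top hatch_hinge 0.62 [0.689 0.009 0.107]
top hatch_hinge 0.41 [0.427 0.439 0.   ]
top hatch_handle 0.65 [0.579 0.042 0.145]
top hatch_front_edge 0.62 [0.534 0.05  0.105]
top knob_front_grip 0.72 [0.513 0.063 0.137]
top knob_left_grip 0.71 [0.623 0.153 0.139]
top knob_right_grip 0.68 [ 0.56  -0.082  0.137]
0.8
```

View pics/t1.png

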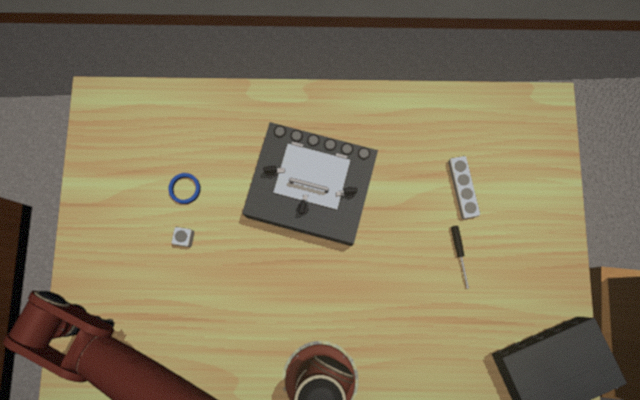

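View pics/s1.png

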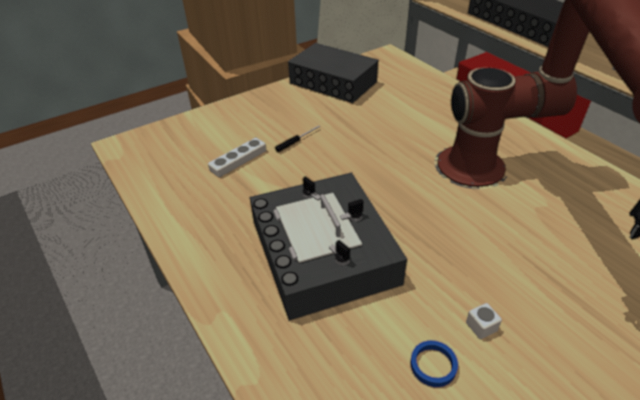

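```bash
python3 - <<'E'
from h import *
b=cv2.imread("pics/t1.png")[110:255,235:385]; a=cv2.imread("pics/s1.png")[165:325,240:415]
cv2.imwrite("pics/z1.png",np.hstack([cv2.resize(b,(400,400),interpolation=3),cv2.resize(a,(400,400),interpolation=3)]))
get_image("top")
M=np.linalg.inv(np.array(calibration("top")["cam_to_world"]));k=calibration("top")
for n,p in dict(front=(.511,.060,.153),left=(.624,.155,.153),right=(.562,-.086,.153)).items():
  m=cut_out("top","knob_"+n)
  c=M@np.r_[p,1];print(n,"proj",k["fx"]*c[0]/c[2]+k["cx"],k["fy"]*c[1]/c[2]+k["cy"])
  if m:
    ys,xs=np.nonzero(m[0]["mask"]);print(m[0]["conf"],len(xs),xs.mean(),ys.mean(),cv2.fitLine(np.c_[xs,ys].astype(np.float32),2,0,.01,.01).ravel())
E
```

```text
front proj 301.61304784000333 205.2578456737017
0.48 139 303.28776978417267 205.24460431654677 [ 1.8226716e-01 -9.8324907e-01  3.0328778e+02  2.0524460e+02]
left proj 270.28983124089814 167.28163271017945
right proj 351.5945776058673 188.80415327671201
0.46 151 347.9668874172185 191.36423841059602 [ 9.7966170e-01 -2.0065622e-01  3.4796689e+02  1.9136424e+02]
```

View pics/z1.png

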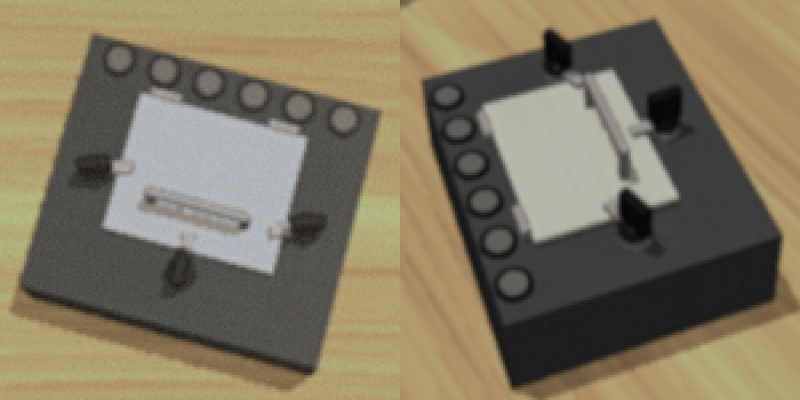

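{"method": "arm_command", "body": {"plan": [[[0,0,0,7,0,0,0.06],[0,0,0,7,0,0,0.06],[0,0,0,7,0,0,0.06],[0,0,0,7,0,0,0.06],[0,0,0,7,0,0,0.06],[0,0,0,7,0,0,0.06],[0,0,0,7,0,0,0.06],[0,0,0,7,0,0,0.06],[0,0,0,7,0,0,0.06],[0,0,0,7,0,0,0.06],[0,0,0,2,0,0,0.06]]]}}

```text
t: 1.92
tool_pos: [0.1917, 0.5949, 0.2313]
tool_rot: [1.234, 1.193, -1.234]
contact_force: [-0.6, 0.3, 0.7]
opening: 0.06
```

{"method": "arm_command", "body": {"plan": [[[0,0.027,0.027,0,0,0,0.05],[0,0.027,0.027,0,0,0,0.05],[0,0.027,0.027,0,0,0,0.05],[0,0.027,0.027,0,0,0,0.05],[0,0.027,0.027,0,0,0,0.05],[0,0.027,0.027,0,0,0,0.05],[0,0.027,0.027,0,0,0,0.05],[0,0.027,0.027,0,0,0,0.05],[0,0.027,0.027,0,0,0,0.05],[0,0.027,0.027,0,0,0,0.05],[0,0.027,0.027,0,0,0,0.05],[0,0.027,0.027,0,0,0,0.05],[0,0.027,0.027,0,0,0,0.05],[0,0.027,0.027,0,0,0,0.05],[0,0.027,0.027,0,0,0,0.05],[0,0.027,0.027,0,0,0,0.05]]]}}

```text
t: 3.25
tool_pos: [0.6238, 0.1351, 0.2328]
tool_rot: [1.232, 1.2, -1.218]
contact_force: [1.0, 0.1, 0.2]
opening: 0.0497
```

```bash
cat >> h.py <<'E'
np.set_printoptions(precision=4,suppress=True)
def delta(p,yaw_y):
    o=ctrl.get_obs();T=R.from_rotvec(o["tool_rot"])
    c,s=np.cos(np.radians(yaw_y)),np.sin(np.radians(yaw_y))
    D=R.from_matrix(np.c_[[0,0,-1],[c,s,0],[s,-c,0]])
    y=T.as_matrix()[:,1]
    print("t",o["t"],"tcp",o["tool_pos"],"yaw",np.degrees(np.arctan2(y[1],y[0])),"shift",T.inv().apply(np.array(p)-o["tool_pos"]),"turn",(T.inv()*D).as_rotvec(degrees=True),"q6",o["q"][5],"F",o["contact_force"],"M",o["wrist_torque"],"op",o["opening"])
def marks(names,cams=("scene","top")):
    for c in cams:
        save(c,"last_"+c)
        for n in names:
            for d in mark_of(c,n)[:2]: print(c,n,round(d["conf"],2),w(c,d["at"]))
E
python3 - <<'E'
from h import *
marks(["knob_left_grip"])
delta((.624,.155,.128),0)
cv2.imwrite("pics/z2.png",cv2.resize(cv2.imread("pics/last_scene.png")[130:330,220:440],(660,600),interpolation=3))
E
```

```text
scene knob_left_grip 0.8 [0.6252 0.159  0.1386]
scene knob_left_grip 0.7 [ 0.6158  0.034  -0.0029]
t 3.45 tcp [0.6231 0.1359 0.2323] yaw -1.3086711102750077 shift [ 0.1044  0.0001 -0.0184] turn [-1.3079 -0.3825 -0.2206] q6 0.11757912457308638 F [-1.1911  0.2194 -0.7968] M [-0.0127  0.0005  0.0522] op 0.050120088968696824
```

View pics/z2.png

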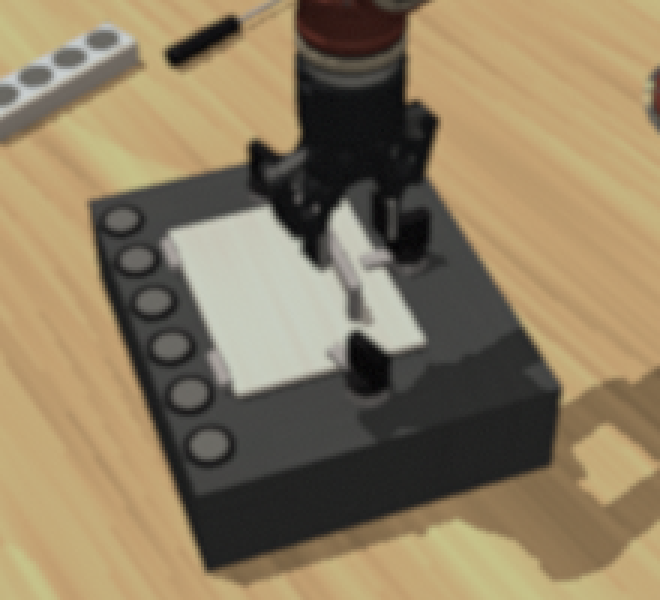

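{"method": "arm_command", "body": {"plan": [[[0,0,-0.02,-1.3,-0.4,-0.2,0.05],[0.025,0,0,0,0,0,0.05],[0.025,0,0,0,0,0,0.05],[0.02,0,0,0,0,0,0.05],[0.015,0,0,0,0,0,0.05],[0.015,0,0,0,0,0,0.05]]]}}

```text
t: 3.95
tool_pos: [0.6229, 0.1648, 0.1367]
tool_rot: [1.21, 1.207, -1.191]
contact_force: [1.6, -0.5, -0.4]
opening: 0.0501
```

```bash
python3 - <<'E'
from h import *
delta((.624,.156,.128),0)
E
```

```text
t 3.95 tcp [0.6229 0.1648 0.1367] yaw 0.5768181623509293 shift [0.0087 0.0009 0.0089] turn [ 0.578  -0.1927 -0.6944] q6 0.13204934915881145 F [ 1.5961 -0.5375 -0.4157] M [-0.0112  0.0262  0.0155] op 0.05005714680197958
```

{"method": "arm_command", "body": {"plan": [[[0.009,0.001,0.008,0,0,0,0.05],[0,0,0,0,0,0,0.05],[0,0,0,0,0,0,0],[0,0,0,0,0,0,0],[0,0,0,0,0,0,0],[0,0,0,0,0,0,0],[0,0,0,0,0,0,0],[0,0,0,0,0,0,0]]], "squeeze": 40}}

```text
t: 4.62
tool_pos: [0.623, 0.1598, 0.1251]
tool_rot: [1.207, 1.207, -1.183]
contact_force: [2.6, -0.5, -4.7]
opening: 0.013
```

```bash
python3 - <<'E'
from h import *
delta((.624,.156,.128),0)
E
```

```text
t 4.6167 tcp [0.623  0.1598 0.1251] yaw 0.9713478038635083 shift [-0.0029  0.001   0.0038] turn [ 0.9727 -0.1662 -0.9711] q6 0.11795804662679317 F [ 2.6469 -0.4862 -4.696 ] M [0.0674 0.0543 0.0858] op 0.01299435454413268
```

{"method": "arm_command", "body": {"plan": [[[0,0,0,-7,0,0,0],[0,0,0,-7,0,0,0],[0,0,0,-7,0,0,0],[0,0,0,-7,0,0,0],[0,0,0,-7,0,0,0],[0,0,0,-7,0,0,0],[0,0,0,-7,0,0,0],[0,0,0,-7,0,0,0]]]}}

```text
t: 5.28
tool_pos: [0.6208, 0.1586, 0.1251]
tool_rot: [0.435, 1.517, -0.429]
contact_force: [2.6, 0.0, -4.2]
opening: 0.013
```

```bash
python3 - <<'E'
from h import *
delta((.624,.156,.125),70)
E
```

```text
t 5.2833 tcp [0.6208 0.1586 0.1251] yaw 58.36073799338337 shift [ 0.0001 -0.0006  0.004 ] turn [-11.6408   0.5333  -0.3423] q6 -0.8843875895968646 F [ 2.5564  0.0363 -4.2474] M [-0.1086  0.0364 -0.0856] op 0.012968063435029698
```

{"method": "arm_command", "body": {"plan": [[[0,0,0,-4,0,0,0],[0,0,0,-4,0,0,0],[0,0,0,-3,0,0,0]]]}}

```text
t: 5.53
tool_pos: [0.6212, 0.158, 0.1253]
tool_rot: [0.279, 1.541, -0.274]
contact_force: [1.5, 1.0, -5.9]
opening: 0.0137
```

```bash
python3 - <<'E'
from h import *
delta((.624,.156,.125),70)
E
```

```text
t 5.5333 tcp [0.6212 0.158  0.1253] yaw 69.7692151596693 shift [ 0.0003 -0.0009  0.0033] turn [-0.2325  0.6257 -0.3169] q6 -1.0844545912776289 F [ 1.5064  0.9928 -5.924 ] M [ 0.1507 -0.1355 -1.3694] op 0.013674032373119455
```

{"method": "arm_command", "body": {"plan": [[[0,0,0,0,0,0,0.04],[0,0,0,0,0,0,0.04],[0,0,0,0,0,0,0.04],[-0.03,0,0,0,0,0,0.045],[-0.03,0,0,0,0,0,0.05],[-0.03,0,0,0,0,0,0.05],[0,0,0,7,0,0,0.05],[0,0,0,7,0,0,0.05],[0,0,0,7,0,0,0.05],[0,0,0,7,0,0,0.05],[0,0,0,7,0,0,0.05],[0,0,0,7,0,0,0.05],[0,0,0,7,0,0,0.05],[0,0,0,7,0,0,0.05],[0,0,0,5,0,0,0.05],[0,0,0,0,0,0,0.05]]]}}

```text
t: 6.87
tool_pos: [0.6245, 0.1602, 0.239]
tool_rot: [1.141, 1.238, -1.097]
contact_force: [0.4, 0.4, -0.9]
opening: 0.0501
```

```bash
python3 - <<'E'
from h import *
delta((.562,-.086,.215),7)
marks(["knob_right_grip"])
E
```

```text
t 6.8667 tcp [0.6245 0.1602 0.239 ] yaw 6.6624573405592455 shift [ 0.0208 -0.0914  0.2373] turn [-0.3375  0.0046 -1.9968] q6 0.019812697646176273 F [ 0.3934  0.355  -0.8636] M [-0.0365  0.0111 -0.0078] op 0.05013004231658678
scene knob_right_grip 0.77 [ 0.5635 -0.0864  0.1371]
top knob_right_grip 0.64 [ 0.5587 -0.0841  0.1388]
```

{"method": "arm_command", "body": {"plan": [[[0,-0.0115,0.0297,0,0,-2,0.05],[0,-0.0115,0.0297,0,0,0,0.05],[0,-0.0115,0.0297,0,0,0,0.05],[0,-0.0115,0.0297,0,0,0,0.05],[0,-0.0115,0.0297,0,0,0,0.05],[0,-0.0115,0.0297,0,0,0,0.05],[0,-0.0115,0.0297,0,0,0,0.05],[0,-0.0115,0.0297,0,0,0,0.05],[0,0,0,0,0,0,0.05]]]}}

```text
t: 7.82
tool_pos: [0.5603, -0.095, 0.2378]
tool_rot: [1.105, 1.273, -1.108]
contact_force: [-0.2, -0.2, 0.2]
opening: 0.0502
```

```bash
python3 - <<'E'
from h import *
delta((.561,-.085,.127),8)
marks(["knob_right_grip","knob_left_grip"])
cv2.imwrite("pics/z3.png",cv2.resize(cv2.imread("pics/last_scene.png")[130:330,220:440],(660,600),interpolation=3))
E
```

```text
t 7.8167 tcp [ 0.5603 -0.095   0.2378] yaw 7.955546002492397 shift [ 0.1108  0.0024 -0.0099] turn [-0.0444  0.0291  0.1186] q6 -0.4370603433236423 F [-0.226  -0.187   0.2384] M [-0.0138 -0.0628  0.0106] op 0.05019421080145119
scene knob_right_grip 0.78 [ 0.563  -0.0831  0.1405]
scene knob_left_grip 0.84 [0.6234 0.1583 0.1364]
top knob_right_grip 0.65 [ 0.5615 -0.0855  0.1403]
top knob_right_grip 0.53 [0.5129 0.0625 0.1379]
top knob_left_grip 0.54 [0.6204 0.1533 0.1436]
```

View pics/z3.png

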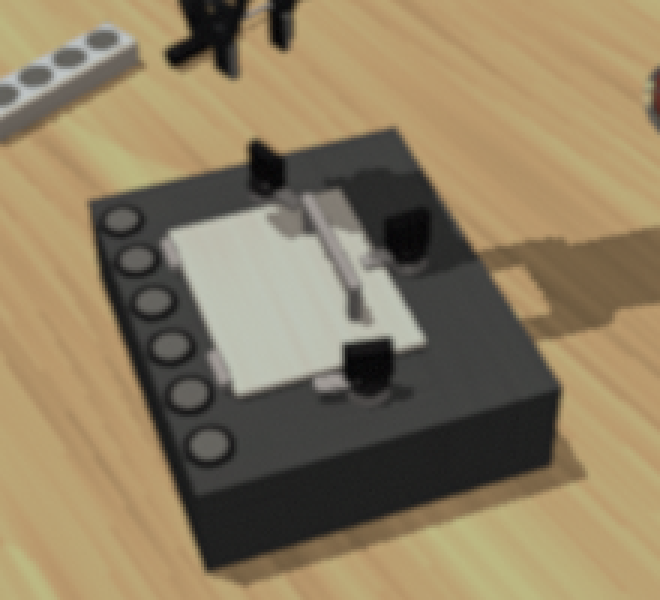

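{"method": "arm_command", "body": {"plan": [[[0.01,0.002,-0.009,0,0,0,0.05],[0.03,0,0,0,0,0,0.05],[0.025,0,0,0,0,0,0.05],[0.025,0,0,0,0,0,0.05],[0,0,0,0,0,0,0.05]]]}}

```text
t: 8.53
tool_pos: [0.5649, -0.0723, 0.1452]
tool_rot: [1.099, 1.276, -1.091]
contact_force: [-1.4, 1.5, -1.2]
opening: 0.0502
```

```bash
python3 - <<'E'
from h import *
delta((.562,-.085,.127),8)
E
```

```text
t 8.5333 tcp [ 0.5649 -0.0723  0.1452] yaw 8.800705433041193 shift [ 0.0181 -0.0049  0.0121] turn [ 0.8009 -0.0919 -0.2442] q6 -0.41395534830940706 F [-1.4469  1.5334 -1.232 ] M [ 0.0208  0.0487 -0.0414] op 0.05022846165910776
```

{"method": "arm_command", "body": {"plan": [[[0.008,-0.004,0.012,0,0,0,0.05],[0,0,0,0,0,0,0.05]]]}}

```text
t: 8.7
tool_pos: [0.5622, -0.0829, 0.1354]
tool_rot: [1.095, 1.281, -1.09]
contact_force: [-0.7, 0.5, 0.5]
opening: 0.0498
```

```bash
python3 - <<'E'
from h import *
delta((.562,-.085,.127),8)
E
```

```text
t 8.7 tcp [ 0.5622 -0.0829  0.1354] yaw 9.050245525197896 shift [ 0.0084 -0.0006  0.0021] turn [ 1.0504 -0.1601 -0.1012] q6 -0.4377129402971639 F [-0.7171  0.4602  0.4878] M [-0.0053  0.0017 -0.0166] op 0.04981762076170026
```

{"method": "arm_command", "body": {"plan": [[[0.007,0,0,0,0,0,0.05],[0,0,0,0,0,0,0],[0,0,0,0,0,0,0],[0,0,0,0,0,0,0],[0,0,0,0,0,0,0],[0,0,0,0,0,0,0],[0,0,0,0,0,0,0],[0,0,0,-7,0,0,0],[0,0,0,-7,0,0,0],[0,0,0,-7,0,0,0],[0,0,0,-7,0,0,0],[0,0,0,-7,0,0,0],[0,0,0,-7,0,0,0]]]}}

```text
t: 9.78
tool_pos: [0.5622, -0.0835, 0.1314]
tool_rot: [0.52, 1.507, -0.516]
contact_force: [0.4, 0.6, -1.9]
opening: 0.0133
```

```bash
python3 - <<'E'
from h import *
delta((.562,-.085,.127),68)
E
```

```text
t 9.7833 tcp [ 0.5622 -0.0835  0.1314] yaw 52.07406297528288 shift [ 0.0044 -0.0013  0.0008] turn [-15.9259  -0.0025  -0.1716] q6 -1.18957173870095 F [ 0.3773  0.6184 -1.8574] M [ 0.0869  0.0305 -0.095 ] op 0.01328779776016729
```

{"method": "arm_command", "body": {"plan": [[[0,0,0,-5,0,0,0],[0,0,0,-5,0,0,0],[0,0,0,-4,0,0,0],[0,0,0,-4,0,0,0]]]}}

```text
t: 10.12
tool_pos: [0.5622, -0.0833, 0.1315]
tool_rot: [0.266, 1.554, -0.259]
contact_force: [-1.1, -0.6, -1.9]
opening: 0.0134
```

```bash
python3 - <<'E'
from h import *
delta((.562,-.085,.127),68)
E
```

```text
t 10.1167 tcp [ 0.5622 -0.0833  0.1315] yaw 70.80710006127309 shift [ 0.0045 -0.0017  0.0004] turn [ 2.8071 -0.0008 -0.2522] q6 -1.5171876524842567 F [-1.1087 -0.635  -1.8692] M [-0.0744  0.3336 -2.0976] op 0.013427800116716179
```

{"method": "arm_command", "body": {"plan": [[[0,0,0,0,0,0,0.04],[0,0,0,0,0,0,0.04],[0,0,0,0,0,0,0.04],[-0.025,0,0,0,0,0,0.045],[-0.025,0,0,0,0,0,0.05],[-0.025,0,0,0,0,0,0.05],[0,0,0,0,0,0,0.05],[0,0.03,-0.024,0,0,0,0.05],[0,0.03,-0.024,0,0,0,0.05],[0,0.03,-0.024,0,0,0,0.05],[0,0.029,-0.023,0,0,0,0.05],[0,0,0,-6,0,0,0.05],[0,0,0,0,0,0,0.05]]]}}

```text
t: 11.2
tool_pos: [0.5162, 0.0644, 0.2162]
tool_rot: [0.191, 1.542, -0.185]
contact_force: [0.6, -0.7, 0.1]
opening: 0.05
```

```bash
python3 - <<'E'
from h import *
delta((.512,.061,.127),78)
marks(["knob_front_grip","knob_right_grip"])
E
```

```text
t 11.2 tcp [0.5162 0.0644 0.2162] yaw 76.27487346806437 shift [ 0.0891 -0.0048 -0.0051] turn [-1.7286  1.1377 -0.3403] q6 -1.3514511728772485 F [ 0.5786 -0.6967  0.0768] M [0.0464 0.0428 0.0314] op 0.049956702670074814
scene knob_front_grip 0.84 [0.5092 0.0583 0.1408]
scene knob_right_grip 0.57 [ 0.5638 -0.0859  0.137 ]
top knob_front_grip 0.52 [0.5145 0.063  0.1412]
top knob_right_grip 0.45 [ 0.5585 -0.0829  0.1378]
top knob_right_grip 0.43 [ 0.5846  0.4478 -0.0012]
```

{"method": "arm_command", "body": {"plan": [[[0.01,-0.004,-0.005,-1.7,1,0,0.05],[0.025,0,0,0,0,0,0.05],[0.025,0,0,0,0,0,0.05],[0.014,0,0,0,0,0,0.05],[0,0,0,0,0,0,0.05]]]}}

```text
t: 11.92
tool_pos: [0.5145, 0.0551, 0.1413]
tool_rot: [0.183, 1.557, -0.174]
contact_force: [-0.5, -0.1, 0.4]
opening: 0.0498
```

```bash
python3 - <<'E'
from h import *
delta((.512,.060,.128),78)
E
```

```text
t 11.9167 tcp [0.5145 0.0551 0.1413] yaw 76.97728321088775 shift [ 0.0133  0.0042 -0.0036] turn [-1.0238  0.328  -0.3671] q6 -1.3849727961840543 F [-0.4772 -0.1032  0.4161] M [-0.0068  0.0172  0.018 ] op 0.04978189224642637
```

{"method": "arm_command", "body": {"plan": [[[0.007,0.004,-0.003,-1,0,0,0.05],[0.005,0,0,0,0,0,0.05],[0,0,0,0,0,0,0.04],[0,0,0,0,0,0,0],[0,0,0,0,0,0,0],[0,0,0,0,0,0,0],[0,0,0,0,0,0,0],[0,0,0,0,0,0,0],[0,0,0,0,0,0,0],[0,0,0,-7,0,0,0],[0,0,0,-7,0,0,0],[0,0,0,-7,0,0,0],[0,0,0,-7,0,0,0],[0,0,0,-7,0,0,0],[0,0,0,-7,0,0,0],[0,0,0,-7,0,0,0]]]}}

```text
t: 13.25
tool_pos: [0.5131, 0.0602, 0.1305]
tool_rot: [-0.514, 1.498, 0.524]
contact_force: [-0.6, -0.6, -1.2]
opening: 0.0131
```

```bash
python3 - <<'E'
from h import *
delta((.512,.060,.128),155)
E
```

```text
t 13.25 tcp [0.5131 0.0602 0.1305] yaw 128.04806908089063 shift [ 0.0025  0.0005 -0.001 ] turn [-26.9525   0.673    0.0032] q6 -2.2698511705334785 F [-0.6189 -0.6466 -1.1608] M [-0.0951  0.2795 -0.134 ] op 0.013052269854666345
```

{"method": "arm_command", "body": {"plan": [[[0,0,0,-7,0,0,0],[0,0,0,-7,0,0,0],[0,0,0,-5,0,0,0],[0,0,0,-4,0,0,0],[0,0,0,-4,0,0,0],[0,0,0,-3,0,0,0]]]}}

```text
t: 13.75
tool_pos: [0.5122, 0.0614, 0.1308]
tool_rot: [-0.93, 1.349, 0.942]
contact_force: [3.0, 4.6, -4.9]
opening: 0.0134
```

```bash
python3 - <<'E'
from h import *
delta((.512,.060,.128),155)
E
```

```text
t 13.75 tcp [0.5122 0.0614 0.1308] yaw 159.14898276521856 shift [ 0.0027 -0.0003 -0.0014] turn [ 4.149   0.7383 -0.0213] q6 -2.812622771390442 F [ 3.0007  4.6174 -4.9198] M [ 0.6257 -0.3    -0.9102] op 0.013432876679571994
```

{"method": "arm_command", "body": {"plan": [[[0,0,0,2,0,0,0.04],[0,0,0,0,0,0,0.04],[0,0,0,0,0,0,0.04],[-0.025,0,0,0,0,0,0.04],[-0.025,0,0,0,0,0,0.045],[-0.025,0,0,0,0,0,0.05],[0,0,0,0,0,0,0.05],[0,-0.023,0,-4,0,0,0.05],[0,-0.024,0,0,0,0,0.05],[0,-0.024,0,0,0,0,0.05],[0,0,0,0,0,0,0.05],[0,0,0,0,0,0,0.05]]]}}

```text
t: 14.75
tool_pos: [0.5832, 0.038, 0.2133]
tool_rot: [-0.966, 1.321, 0.973]
contact_force: [0.3, -0.1, -0.1]
opening: 0.05
```

```bash
python3 - <<'E'
from h import *
delta((.580,.0405,.128),165)
marks(["hatch_handle","knob_front_grip","hatch_hinge","hatch_front_edge"])
a=cv2.imread("pics/last_scene.png")[150:310,240:415];b=cv2.imread("pics/last_top.png")[110:255,235:385]
cv2.imwrite("pics/z4.png",np.hstack([cv2.resize(b,(400,400),interpolation=3),cv2.resize(a,(400,400),interpolation=3)]))
E
```

```text
t 14.75 tcp [0.5832 0.038  0.2133] yaw 161.83742677431084 shift [ 0.0853  0.0046 -0.0003] turn [-3.1575  1.11    0.5325] q6 -2.8973133372085544 F [ 0.3414 -0.1154 -0.0634] M [-0.0198 -0.0068 -0.0029] op 0.0500008875748735
scene hatch_handle 0.97 [0.583  0.0413 0.15  ]
scene knob_front_grip 0.7 [0.5105 0.0584 0.1397]
scene knob_front_grip 0.2 [ 0.6191  0.0353 -0.0018]
scene hatch_hinge 0.61 [0.5811 0.0383 0.1479]
scene hatch_hinge 0.51 [0.4322 0.4407 0.0013]
scene hatch_front_edge 0.89 [0.5358 0.0506 0.112 ]
scene hatch_front_edge 0.48 [0.5088 0.059  0.1379]
top hatch_hinge 0.67 [ 0.6078  0.0305 -0.005 ]
top hatch_hinge 0.65 [0.6884 0.0111 0.1019]
top hatch_front_edge 0.76 [0.533  0.052  0.1092]
```

View pics/z4.png

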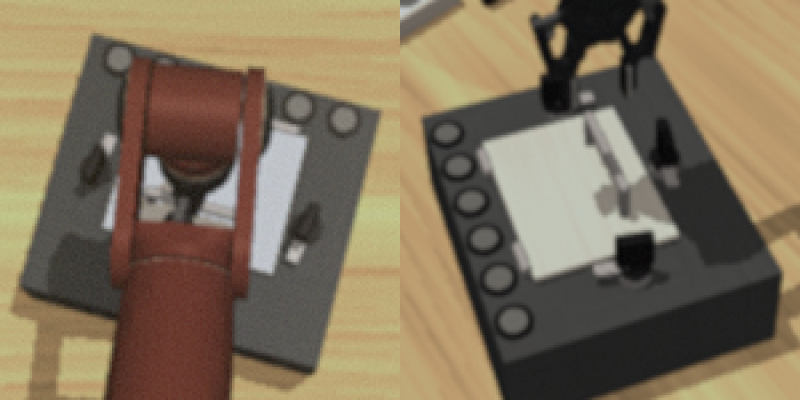

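{"method": "arm_command", "body": {"plan": [[[0.01,0.003,0,-3,1,0.5,0.055],[0.025,0,0,0,0,0,0.055],[0.025,0,0,0,0,0,0.055],[0.01,0,0,0,0,0,0.055],[0,0,0,0,0,0,0.055]]]}}

```text
t: 15.67
tool_pos: [0.5814, 0.0396, 0.1448]
tool_rot: [-1.018, 1.315, 1.01]
contact_force: [0.0, -0.5, -0.3]
opening: 0.0551
```

```bash
python3 - <<'E'
from h import *
delta((.581,.041,.128),165)
E
```

```text
t 15.6667 tcp [0.5814 0.0396 0.1448] yaw 165.03518622822938 shift [0.0168 0.0009 0.0012] turn [0.0357 0.1368 0.4451] q6 -2.9406161453320676 F [ 0.0256 -0.4757 -0.3334] M [-0.0301 -0.0291 -0.0113] op 0.055077502971903426
```

{"method": "arm_command", "body": {"plan": [[[0.009,0,0,0,0,0,0.055],[0.007,0,0,0,0,0,0.055],[0,0,0,0,0,0,0.04],[0,0,0,0,0,0,0],[0,0,0,0,0,0,0],[0,0,0,0,0,0,0],[0,0,0,0,0,0,0],[0,0,0,0,0,0,0],[0,0,0,0,0,0,0],[0,0,0,0,0,0,0]]], "squeeze": 60}}

```text
t: 16.5
tool_pos: [0.5775, 0.0409, 0.1304]
tool_rot: [-1.012, 1.323, 1.02]
contact_force: [-0.2, -0.0, -2.4]
opening: 0.0098
```

```bash
python3 - <<'E'
from h import *
delta((.581,.041,.128),165)
E
```

```text
t 16.5 tcp [0.5775 0.0409 0.1304] yaw 165.10092912503998 shift [ 0.0024 -0.0033  0.0009] turn [ 0.1007  0.0981 -0.2631] q6 -2.94126277223259 F [-0.1786 -0.0287 -2.3879] M [0.025  0.0314 0.1205] op 0.009762956895828498
```

{"method": "arm_command", "body": {"plan": [[[-0.002,0,0,0,0,0,0],[-0.003,0,0,0,0,0,0],[-0.003,-0.001,0,0,0,0,0]]]}}

```text
t: 16.75
tool_pos: [0.5781, 0.0408, 0.1322]
tool_rot: [-1.011, 1.322, 1.02]
contact_force: [3.6, 1.9, -12.0]
opening: 0.0098
```

```bash
python3 - <<'E'
from h import *
delta((.581,.041,.130),165)
E
```

```text
t 16.75 tcp [0.5781 0.0408 0.1322] yaw 165.07617605755783 shift [ 0.0022 -0.0028  0.0009] turn [ 0.0758  0.1637 -0.2698] q6 -2.941838141308459 F [  3.6427   1.8748 -11.9832] M [ 0.2786 -0.3507  0.0885] op 0.009780513513100067
```

{"method": "arm_command", "body": {"plan": [[[-0.004,-0.001,0,0,0,0,0],[-0.004,-0.001,0,0,0,0,0],[-0.004,-0.001,0,0,0,0,0]]]}}

```text
t: 17.0
tool_pos: [0.5785, 0.0407, 0.1337]
tool_rot: [-1.006, 1.325, 1.025]
contact_force: [7.4, 0.2, -18.0]
opening: 0.01
```

```bash
python3 - <<'E'
from h import *
delta((.581,.041,.130),165)
E
```

```text
t 17.0 tcp [0.5785 0.0407 0.1337] yaw 165.05720688166167 shift [ 0.0037 -0.0024  0.0009] turn [ 0.056   0.2214 -0.6487] q6 -2.9432800328208475 F [  7.3659   0.2171 -18.0255] M [ 0.1423 -1.0849  0.1174] op 0.010017234797593111
```

{"method": "arm_command", "body": {"plan": [[[-0.005,-0.002,0,0,0,0,0],[-0.005,-0.002,0,0,0,0,0],[-0.004,-0.002,0,0,0,0,0]]]}}

```text
t: 17.25
tool_pos: [0.5786, 0.0407, 0.1345]
tool_rot: [-0.996, 1.335, 1.037]
contact_force: [2.3, 1.9, -14.4]
opening: 0.0099
```

```bash
python3 - <<'E'
from h import *
delta((.581,.041,.130),165)
E
```

```text
t 17.25 tcp [0.5786 0.0407 0.1345] yaw 165.05205242992938 shift [ 0.0044 -0.0024  0.0009] turn [ 0.0488  0.2359 -1.5867] q6 -2.9457333454071812 F [  2.2765   1.8806 -14.3759] M [ 0.3001 -0.3066  0.089 ] op 0.009893655927506175
```

{"method": "arm_command", "body": {"plan": [[[-0.007,-0.001,0,0,0,0,0],[-0.007,-0.001,0,0,0,0,0]]]}}

```text
t: 17.42
tool_pos: [0.581, 0.0401, 0.1409]
tool_rot: [-0.996, 1.334, 1.037]
contact_force: [13.2, -0.1, -23.0]
opening: 0.0099
```

```bash
python3 - <<'E'
from h import *
delta((.581,.041,.130),165)
E
```

```text
t 17.4167 tcp [0.581  0.0401 0.1409] yaw 165.032261514332 shift [ 0.0109 -0.0001  0.0009] turn [ 0.0284  0.286  -1.5527] q6 -2.946618736178593 F [ 13.1841  -0.1474 -22.9533] M [ 0.1021 -1.7412  0.1433] op 0.009942827592917676
```

{"method": "arm_command", "body": {"plan": [[[-0.003,-0.001,0,0,0,0,0],[-0.003,-0.001,0,0,0,0,0]]]}}

```text
t: 17.58
tool_pos: [0.5827, 0.0396, 0.1447]
tool_rot: [-0.994, 1.336, 1.039]
contact_force: [3.8, 2.0, -14.6]
opening: 0.0092
```

```bash
python3 - <<'E'
from h import *
delta((.581,.041,.130),165)
marks(["hatch_front_edge","hatch_handle","knob_front_grip"])
E
```

```text
t 17.5833 tcp [0.5827 0.0396 0.1447] yaw 165.02594829533518 shift [0.0147 0.0015 0.0008] turn [ 0.0215  0.2998 -1.7116] q6 -2.947487146681624 F [  3.7523   2.0113 -14.5947] M [ 0.1018 -0.5073  0.0647] op 0.009160804037193857
scene hatch_front_edge 0.7 [0.5353 0.0525 0.1305]
scene hatch_handle 0.85 [0.5877 0.0377 0.16  ]
scene knob_front_grip 0.8 [0.5091 0.0567 0.1389]
scene knob_front_grip 0.68 [ 0.5648 -0.0863  0.1367]
top hatch_front_edge 0.68 [0.5347 0.0485 0.1299]
top hatch_handle 0.84 [0.5813 0.0405 0.1594]
```

{"method": "arm_command", "body": {"plan": [[[-0.004,-0.002,0,0,0,0,0],[-0.004,-0.002,0,0,0,0,0],[-0.003,-0.001,0,0,0,0,0],[0,0,0,0,0,0,0],[0,0,0,0,0,0,0],[0,0,0,0,0,0,0]]]}}

```text
t: 18.48
tool_pos: [0.5863, 0.0387, 0.1521]
tool_rot: [-0.991, 1.338, 1.042]
contact_force: [4.6, 0.1, -11.1]
opening: 0.01
```

```bash
python3 - <<'E'
from h import *
delta((.581,.041,.130),165)
marks(["hatch_front_edge","hatch_handle","knob_front_grip"])
delta((.581,.041,.130),165)
E
```

```text
t 18.4833 tcp [0.5863 0.0387 0.1521] yaw 165.0174706668655 shift [0.0223 0.005  0.0007] turn [ 0.0119  0.3316 -1.9232] q6 -2.94919570666282 F [  4.6472   0.0637 -11.1168] M [ 0.063  -0.42    0.1209] op 0.010035144511759426
scene hatch_front_edge 0.92 [0.5377 0.0498 0.1402]
scene hatch_handle 0.62 [0.5914 0.0391 0.1691]
scene knob_front_grip 0.72 [0.5091 0.0569 0.1396]
top hatch_front_edge 0.89 [0.5359 0.05   0.1382]
top hatch_front_edge 0.46 [ 0.604  -0.451   0.0038]
top hatch_handle 0.69 [0.5868 0.041  0.1676]
top knob_front_grip 0.63 [ 0.6041 -0.4554  0.0017]
t 18.8833 tcp [0.5863 0.0387 0.1521] yaw 165.01500941630212 shift [0.0222 0.005  0.0007] turn [ 0.0095  0.3281 -1.9109] q6 -2.9491147151680153 F [  4.601   -0.2093 -10.5549] M [ 0.0767 -0.495   0.0242] op 0.009505105865339281
```

```bash
python3 - <<'E'
from h import *
save("scene","f");b=save("top","ft")
cv2.imwrite("pics/z5.png",np.hstack([cv2.resize(b[110:255,235:385,::-1],(400,400),interpolation=3),cv2.resize(cv2.imread("pics/f.png")[150:310,240:415],(400,400),interpolation=3)]))
E
```

```text
(no output)
```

View pics/z5.png

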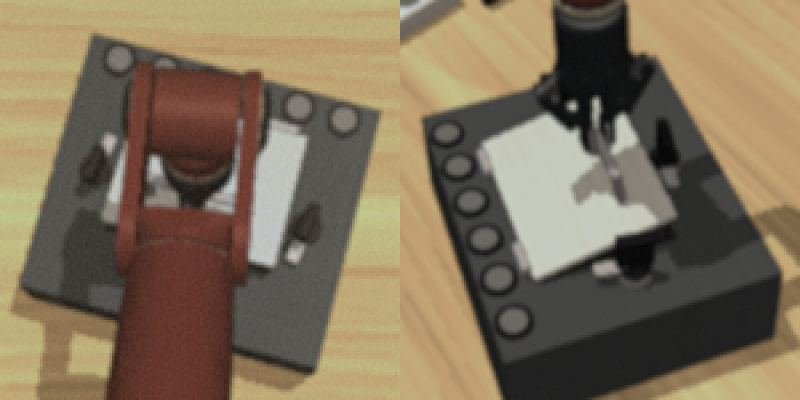

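The picture shows the hatch raised and gripped. In the left half the side tongues are clear, at about (105,145) and (295,250).

```bash
python3 -c "
from station import *
print(finish_job())"
```

```text
the job is handed in; nothing more can be done
None
```

I turned the left, right and front clamp knobs anticlockwise to their end stops. Then I gripped the hatch handle, pulled in small steps until the gasket let go, and handed the job in at about 19 s with the hatch still held.

- **Knobs:** the wrist moment rose sharply at each end stop (about 1.4, 2.1 and 0.9 N m, against friction of about 0.08 N m). In the pictures the tongues are clear of the hatch. I could not read the knob angles directly.
- **Hatch:** both cameras put the front edge about 29 mm up, which is roughly 0.18 rad. The tool pose did not change over the last 0.4 s.
- **Grip:** the fingers were still closed on the bar at a reading of about 10 mm, with about 11 N of downward force on the tool. The bar is 12 mm, but the gauge also read about 13 mm on the 14 mm knob bars.
- **Other things on the bench:** the arm stayed clear of them on its way, but I made no separate check that they had not moved.

No check failed. The networks reported a few low-confidence false finds, which I ignored.

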